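Find the tin with the spare bush by weight

ROBOT

A 6-joint arm with a two-finger parallel gripper is mounted at the origin on a cart in front of the work surface, level with it; the furniture and walls round the work are solid. World frame = base frame: x ahead of the robot, y to its left, z up, the work surface at z = 0. Lengths are in m, angles in rad, forces in N, time in s.
With the tool pointing down it reaches from about 0.25 to 0.775 m from the base axis. Payload 4 kg.
Tool frame: the origin (TCP) lies at the very end of the fingers, on their centre line; the grasp point (between the pads) lies 19 mm behind it; z points along the fingers, y is the line along which they close (so a half turn about z gives the same grasp; the last joint's range is limited). The gripper opens to 94 mm and grips with 3 to 60 N. Pads are 16 mm wide; open, the fingers measure 119 mm over their backs; the gripper's body (75 mm by 177 mm) begins 78 mm behind the grasp point.
Start: joints at [1.043, 0.087, 1.371, -0, 1.684, -0.103], TCP at [0.227, 0.501, 0.206] pointing down, gripper open.
Joint ranges: [-3.1, 3.1], [-0.76, 2.03], [0.27, 2.55], [-1.08, 4.22], [0.17, 2.65], [-2.57, 2.57]. Speed limits (rad/s): [2.79, 2.79, 3.14, 3.14, 3.14, 3.14].

INTERFACE

Orientations are given as [roll, pitch, yaw] about the fixed x, y, z axes, in that order (R = Rz(yaw) Ry(pitch) Rx(roll)).
In Python, from bench import robot, vision gives the robot as it stands.
- The arm moves only by the shell command python3 -m crank 'ROWS'. ROWS is JSON, a list of rows, each a list of 3 entries, a list of its own where there are three numbers: the closure, from 0 (fully open) to 1 (shut), then the shift along the tool's x, y, z in m, then the turn, a rotation vector about the tool's x, y, z in degrees. A call has 1 to 8 rows; each row shifts and turns the commanded pose from where the row before left it, along the tool's axes as they then stand; what a row does not reach is not made up. A row lasts 1/10 s, in which the tool goes at most 50 mm and 8.59 degrees, less where a joint would pass 70% of its speed; a pose out of reach is approached as far as the arm can. A call with a gripper value outside its range is refused whole. The fingers move at their own pace and stop on an object; the grip force is fixed at half the most. Time passes only in rows, so rows that do not move let the fingers close. It gives the time, the measured TCP pose, the force, the opening and the grip force at its end, in the units of the state.
- robot.get_obs(): the state, without advancing time (a new reading comes with each control period).
- vision.snapshot(name): name is "side" or "top" or "wrist"; returns a dict with "color" (400x640x3 uint8, red, green, blue), "z_map" (400x640 float32, m along the optical axis (not along the pixel's ray), 0 where there is no reading), "fx", "fy", "cx", "cy" (pixels), "R" (3x3) and "t" (3): a world point X has camera coordinates R X + t. Camera axes: x right, y down, z forward; pixel columns grow to the right and rows downward; lengths in m; the calibration is good to about 2 mm. The wrist camera is an equidistant fisheye: a pixel r from the principal point sees the ray r / f radians off the axis. A picture is of the moment at which its call begins.
- robot.close_job(): hands the job in; it is judged then, once.
The state is a dict: "time": time; "joint_positions": joint angles; "qvel": joint speeds; "joint_torque": joint torques, N m; "tool_pos": TCP position; "ee_rot": TCP orientation; "wrist_force": force on the tool from outside, world axes, zero at the start; "wrist_torque": the same for the moment, N m; "width": finger opening in m; "finger_force": force on a finger pad.
Only numpy, scipy, OpenCV 4.12 (cv2) and the standard library are available. Lean on these libraries where they do the work, as an engineer would, in place of code of your own. Each camera call takes 0.05 s, during which the arm holds its last target. There are 200 camera calls.

TASK

The two closed steel parts tins look alike, but one holds the grinder's spare steel bush and is much heavier; the other is nearly empty. Lift each tin in turn clear of the table to feel its weight, stand the lighter one back upright about where it stood, then finish holding the heavier one upright over the middle of the shallow steel dish, a few centimetres above its rim and not touching it, ready to be opened there. Keep hold of it at the end, tip neither tin over, and do not push the dish or the jar, tub and grinder plate about.

Things in the scene. Friction and masses are not known exactly. Their poses are not given: they have to be found in the camera images.
- tin_1: One of two identical closed round steel tins with a knurled screw lid, 85 mm tall, 55 mm diameter, the lid (top 15 mm) 57 mm; the lid does not come off. Stands upright; origin at the centre of its underside, z up. A part, nearly filling it, can shift about 2 mm inside. One tin weighs 0.43 to 0.53 kg in all, the other about 0.15 kg; looks do not tell which, and either may be the heavy one.
- tin_2: The other tin: same shape, size and origin as tin_1.
- dish: Round open shallow steel dish on the table, loose, 0.7 kg, empty: 170 mm outside diameter, 45 mm high, wall 3 mm, base 4 mm thick. Two small wire loops on opposite sides along its x axis, reaching 106 mm from the centre, 33 mm up. Origin at the centre of its underside, z up.
- spice_jar: Bystander: spice jar with a screw cap, 44 mm diameter, 98 mm tall, upright. Origin at the centre of its underside.
- yeast_tub: Bystander: small tub with a foil lid, 72 mm diameter, 71 mm tall, upright. Origin at the centre of its underside.
- grinder_plate: Bystander: round steel grinder plate with holes, lying flat, 62 mm diameter, 8 mm thick. Origin at the centre of its underside.
Things that resemble listed ones, but are neither listed nor needed, are in the scene too. Leave any pink or turquoise look-alike of the tin_1 alone. Leave any green or pink look-alike of the tin_2 alone.

How it is judged:
On the way, in this order (a step that is already met when the one before it is completed fails the run):
1. the lighter tin is lifted at least 20 mm clear of the table in the fingers, while the heavier one (which presses with over 3.2 N) stands ((((height (world z) of tin_1 above 0.02 m and contact force between the fingers and tin_1 above 0.5 N) and contact force between tin_2 and anything else above 3.2 N) or ((height (world z) of tin_2 above 0.02 m and contact force between the fingers and tin_2 above 0.5 N) and contact force between tin_1 and anything else above 3.2 N))), for 0.2 s.
2. both tins stand upright on the table, let go (height (world z) of each of tin_1, tin_2 below 0.006 m and angle between each of tin_1, tin_2's own z axis and vertical below 0.1 rad and contact force between the fingers and tin_1 below 0.1 N and contact force between the fingers and tin_2 below 0.1 N), for 0.2 s.
3. the heavier tin is lifted at least 20 mm clear of the table in the fingers, while the lighter one (which presses with under 2.6 N) stands ((((height (world z) of tin_1 above 0.02 m and contact force between the fingers and tin_1 above 0.5 N) and contact force between tin_2 and anything else below 2.6 N) or ((height (world z) of tin_2 above 0.02 m and contact force between the fingers and tin_2 above 0.5 N) and contact force between tin_1 and anything else below 2.6 N))), for 0.2 s.
At the end, for the whole second after the job is handed in: The heavier tin is held still in the fingers, upright within 0.2 rad, its axis within 40 mm of the dish's centre and its underside 5 to 105 mm above the dish's rim, not touching the dish; the lighter one stands free and upright on the table within 100 mm of where it stood (((contact force between the fingers and tin_1 above 1 N and horizontal distance between tin_1 and dish below 0.04 m and z of tin_1 in the frame of dish between 0.05 and 0.15 m and contact force between tin_1 and dish below 0.2 N and angle between tin_1's own z axis and vertical below 0.2 rad and linear speed of tin_1 below 0.03 m/s and contact force between tin_2 and anything else between 0.5 and 2.6 N and height (world z) of tin_2 below 0.006 m and angle between tin_2's own z axis and vertical below 0.1 rad and distance of tin_2 from where it was at the start of the episode below 0.1 m and linear speed of tin_2 below 0.02 m/s and contact force between the arm and tin_2 below 0.1 N) or (contact force between the fingers and tin_2 above 1 N and horizontal distance between tin_2 and dish below 0.04 m and z of tin_2 in the frame of dish between 0.05 and 0.15 m and contact force between tin_2 and dish below 0.2 N and angle between tin_2's own z axis and vertical below 0.2 rad and linear speed of tin_2 below 0.03 m/s and contact force between tin_1 and anything else between 0.5 and 2.6 N and height (world z) of tin_1 below 0.006 m and angle between tin_1's own z axis and vertical below 0.1 rad and distance of tin_1 from where it was at the start of the episode below 0.1 m and linear speed of tin_1 below 0.02 m/s and contact force between the arm and tin_1 below 0.1 N))); the arm keeps its last pose, push and grip.
It fails at once if a tin is tipped over (angle between any of tin_1, tin_2's own z axis and vertical above 0.7 rad).
It fails at once if the dish is pushed more than 30 mm or tipped (distance of dish from where it was at the start of the episode above 0.03 m or angle between dish's own z axis and vertical above 0.25 rad).
It fails at once if a bystander is moved more than 25 mm (distance of any of spice_jar, yeast_tub, grinder_plate from where it was at the start of the episode above 0.025 m).
It also fails if it takes over 64 s, if anything falls off the work surface, if the arm or the gripper's body presses on something with over 40 N, if the wrist force passes 120 N, or if a joint passes its speed limit or range.

## Working session

There is one attempt and no reset: what is moved stays moved. The work goes in short steps, Python scripts to look and compute and a shell command to move; the robot and the scene stay as the last step left them, time stands still between calls to the robot, and variables do not carry over. Pictures are saved under pics/ and viewed, at most 10 in all, crops included, and the job is handed in when it is done.

```bash
ls; mkdir -p pics; python3 - <<'E'
from bench import robot, vision
import cv2, numpy as np, pickle
for n in ("top","side"):
    s=vision.snapshot(n); pickle.dump(s,open(f"pics/{n}0.pkl","wb"))
    cv2.imwrite(f"pics/{n}0.png",s["color"][:,:,::-1]); print(n,s["fx"],s["cx"],s["cy"],s["R"],s["t"])
print(robot.get_obs())
E
```

```text
pics
top 452.98555590315397 314.8942554237325 194.95967097191144 [[-0.01630296 -0.99962082 -0.02219055]
 [-0.99869959  0.0173521  -0.04793779]
 [ 0.04830467  0.02138016 -0.9986038 ]] [-0.03834687  0.5587698   0.99483624]
side 379.5972724063218 328.87412288258463 194.69780703781595 [[ 0.49463789 -0.86894683  0.01627155]
 [-0.63271474 -0.37287462 -0.67870212]
 [ 0.59582331  0.32541654 -0.73423338]] [-0.34557624  0.36934338  0.68882446]
{'time': 0.1, 'joint_positions': array([ 1.04288527e+00,  8.78834663e-02,  1.37203806e+00, -2.74362869e-05,
        1.68360089e+00, -1.03079253e-01]), 'qvel': array([ 0.00044483, -0.00065532, -0.00337986,  0.00049087,  0.00076196,
       -0.00029046]), 'joint_torque': array([ 2.52634731e-03, -3.41253412e+01, -3.03302300e+01,  7.20915198e-02,
        3.04702891e-02, -1.03579471e-04]), 'tool_pos': array([0.22645527, 0.50069764, 0.20445293]), 'ee_rot': array([-3.13967033e+00, -1.71443276e-04,  2.71675763e+00]), 'wrist_force': array([0.68053932, 0.30829642, 0.01462332]), 'wrist_torque': array([ 0.02586654, -0.05110741, -0.01964102]), 'finger_force': 0.0, 'width': 0.09411707451926825}
```

View pics/top0.png

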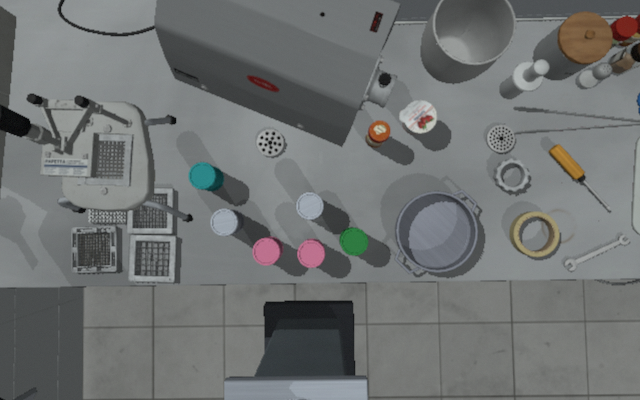

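View pics/side0.png

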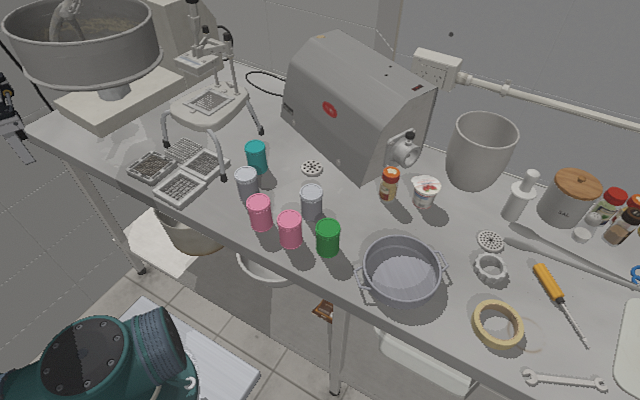

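The tins I want are the plain steel ones, at top pixels (224,222) and (309,206). They could be confused with the teal (206,177), pink (267,251) and (311,253), and green (354,242) look-alikes. The dish is at (437,232), the jar at (378,133), the tub at (419,117), and a grinder plate at (270,142), with another at (501,138).

```bash
cat > h.py <<'E'
import cv2, numpy as np, pickle
def pts(s):
    v,u=np.mgrid[:400,:640]; z=s["z_map"]
    c=np.stack([(u-s["cx"])/s["fx"]*z,(v-s["cy"])/s["fy"]*z,z],-1)
    P=(c-s["t"])@s["R"]; P[z==0]=np.nan; return P
def ray(s,u,v,h):
    d=s["R"].T@np.array([(u-s["cx"])/s["fx"],(v-s["cy"])/s["fy"],1]); o=-s["R"].T@s["t"]
    return o+d*(h-o[2])/d[2]
E
python3 - <<'E'
from h import *
s=pickle.load(open("pics/top0.pkl","rb")); P=pts(s); H=P[...,2]
for nm,u,v,h in [("tinA",224,222,.085),("tinB",309,206,.085),("teal",206,177,.085),("pink1",267,251,.085),("pink2",311,253,.085),("green",354,242,.085),("jar",378,131,.098),("tub",419,117,.071),("plate",270,142,.008)]:
    m=(abs(H-h)<(.01 if h>.02 else .006))
    win=np.zeros_like(m); win[v-22:v+23,u-22:u+23]=1
    n,l,st,c=cv2.connectedComponentsWithStats((m&win).astype(np.uint8))
    k=1+np.argmax(st[1:,4]); X=ray(s,*c[k],h)
    # lower-half diameter from area
    print(nm,c[k].round(1),X.round(3),"h",np.nanmedian(H[l==k]).round(3),"diam",round(2*np.sqrt(st[k,4]/np.pi)*(np.median(s["z_map"][l==k]))/s["fx"],3),"r",np.hypot(*X[:2]).round(3))
m=(H>.035)&(H<.055); win=np.zeros_like(m); win[180:285,380:490]=1
v,u=np.nonzero(m&win); (c,r)=cv2.minEnclosingCircle(np.stack([u,v],1).astype(np.float32)); print("dish",c,r*.95/s["fx"],ray(s,*c,.045))
q=P[m&win]; print(q.min(0),q.max(0),np.median(q,0))
m=(H>.15);n,l,st,c=cv2.connectedComponentsWithStats(m.astype(np.uint8))
for i in range(1,n):
    if st[i,4]>200: print("tall",st[i],P[l==i].min(0).round(2),P[l==i].max(0).round(2))
cv2.imwrite("pics/crop.png",cv2.resize(s["color"][150:290,170:500,::-1],None,fx=2.4,fy=2.4,interpolation=2))
E
```

```text
tinA [223.5 221.5] [0.503 0.141 0.085] h 0.083 diam 0.058 r 0.522
tinB [309.  205.1] [ 0.534 -0.037  0.085] h 0.083 diam 0.057 r 0.535
teal [201.7 174.9] [0.6   0.186 0.085] h 0.084 diam 0.058 r 0.629
pink1 [265.5 250.6] [0.442 0.054 0.085] h 0.083 diam 0.058 r 0.445
pink2 [310.3 252.8] [ 0.436 -0.038  0.085] h 0.083 diam 0.057 r 0.437
green [353.4 240.8] [ 0.459 -0.127  0.085] h 0.083 diam 0.058 r 0.476
jar [378.7 130.3] [ 0.684 -0.182  0.098] h 0.098 diam 0.044 r 0.708
tub [418.5 115.8] [ 0.718 -0.27   0.071] h 0.069 diam 0.072 r 0.767
plate [269.3 141.9] [0.68  0.053 0.008] h 0.008 diam 0.063 r 0.682
dish (435.5, 230.5) 0.10326454132535165 [ 0.47612689 -0.30452032  0.045     ]
[ 0.38777597 -0.39316908  0.0350128 ] [ 0.56434084 -0.21823835  0.05032672] [ 0.47179165 -0.31459522  0.04408338]
tall [  154     0   246   121 18642] [ 0.7  -0.21  0.15] [0.91 0.25 0.25]
tall [ 428    0   88   70 1340] [ 0.79 -0.43  0.15] [ 0.93 -0.28  0.19]
tall [532  59  17  17 210] [ 0.78 -0.5   0.15] [ 0.81 -0.47  0.16]
tall [    0    93   150   117 11023] [0.53 0.27 0.15] [0.74 0.44 0.49]
```

View pics/crop.png

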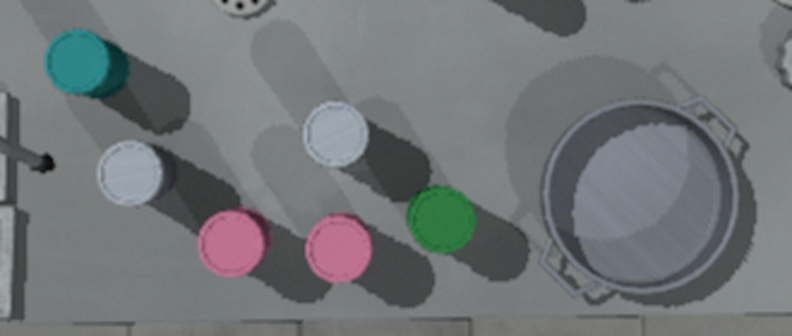

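```bash
cat > nxt.py <<'E'
import sys,numpy as np
from bench import robot
from scipy.spatial.transform import Rotation as Ro
# args: x y z closing-angle(deg)
x,y,z,a=map(float,sys.argv[1:5]); o=robot.get_obs()
R=Ro.from_euler("xyz",o["ee_rot"]); Rt=Ro.from_euler("xyz",[np.pi,0,np.radians(a+90)])
d=np.array([x,y,z])-o["tool_pos"]
print("t",round(o["time"],2),"pos",o["tool_pos"].round(4),"rpy",np.degrees(o["ee_rot"]).round(1),"w",round(o["width"],4),"ff",round(o["finger_force"],1),"wf",o["wrist_force"].round(2))
print("shift now",R.inv().apply(d).round(4),"turn",np.degrees((R.inv()*Rt).as_rotvec()).round(1),"shift after turn",Rt.inv().apply(d).round(4))
E
python3 nxt.py 0.45 -0.037 0.2 115
python3 - <<'E'
from h import *
s=pickle.load(open("pics/top0.pkl","rb")); P=pts(s)
m=(P[...,2]>.1)&(P[...,1]>.15)&(P[...,1]<.27)&(P[...,0]<.6)&(P[...,0]>.35)
print(m.sum(), P[m][::max(1,m.sum()//12)].round(3))
E
```

```text
t 0.1 pos [0.2265 0.5007 0.2045] rpy [-179.9   -0.   155.7] w 0.0941 ff 0.0 wf [0.68 0.31 0.01]
shift now [-0.4253 -0.3978  0.0051] turn [ -0.1  -0.1 -49.3] shift after turn [ 0.0246 -0.5818  0.0045]
182 [[0.6   0.269 0.148]
 [0.595 0.268 0.132]
 [0.587 0.269 0.139]
 [0.573 0.268 0.136]
 [0.544 0.262 0.122]
 [0.54  0.263 0.13 ]
 [0.538 0.259 0.13 ]
 [0.536 0.259 0.129]
 [0.534 0.261 0.128]
 [0.532 0.265 0.124]
 [0.53  0.261 0.119]
 [0.528 0.252 0.114]
 [0.524 0.247 0.101]]
```

```bash
python3 -m crank '[[0,[0,0,0],[0,0,-8.2]],[0,[0,0,0],[0,0,-8.2]],[0,[0,0,0],[0,0,-8.2]],[0,[0,0,0],[0,0,-8.2]],[0,[0,0,0],[0,0,-8.2]],[0,[0,0,0],[0,0,-8.2]],[0,[0.002,-0.045,0],[0,0,0]],[0,[0.002,-0.045,0],[0,0,0]]]'
python3 -m crank '[[0,[0.002,-0.045,0],[0,0,0]],[0,[0.002,-0.045,0],[0,0,0]],[0,[0.002,-0.045,0],[0,0,0]],[0,[0.002,-0.045,0],[0,0,0]],[0,[0.002,-0.045,0],[0,0,0]],[0,[0.002,-0.045,0],[0,0,0]],[0,[0.002,-0.045,0],[0,0,0]],[0,[0.002,-0.045,0],[0,0,0]]]'
python3 nxt.py 0.534 -0.037 0.2 115
```

```text
time: 0.9
tool_pos: [0.2606, 0.417, 0.2043]
ee_rot: [-3.14, -0.002, -2.705]
wrist_force: [0.8, -1.0, -0.3]
width: 0.0937
finger_force: 0.0
time: 1.7
tool_pos: [0.3978, 0.0827, 0.2052]
ee_rot: [3.141, 0.0, -2.708]
wrist_force: [-0.1, 0.3, -0.4]
width: 0.0937
finger_force: 0.0
t 1.7 pos [0.3978 0.0827 0.2052] rpy [ 180.     0.  -155.1] w 0.0937 ff 0.0 wf [-0.11  0.28 -0.41]
shift now [-0.0733 -0.1659  0.0051] turn [ 0.   0.  -0.1] shift after turn [-0.0729 -0.166   0.0052]
```

```bash
python3 -m crank '[[0,[-0.018,-0.04,0],[0,0,0]],[0,[-0.018,-0.04,0],[0,0,0]],[0,[-0.018,-0.04,0],[0,0,0]],[0,[-0.018,-0.04,0],[0,0,0]],[0,[0,0,0],[0,0,0]],[0,[0,0,0],[0,0,0]]]'
python3 nxt.py 0.534 -0.037 0.2 115
python3 - <<'E'
from h import *
from bench import vision
s=vision.snapshot("wrist"); cv2.imwrite("pics/w1.png",s["color"][:,:,::-1]); pickle.dump(s,open("pics/w1.pkl","wb"))
f,cx,cy=s["fx"],s["cx"],s["cy"]; 
def proj(X):
    c=s["R"]@np.array(X)+s["t"]; th=np.arctan2(np.hypot(*c[:2]),c[2]); n=c[:2]/np.hypot(*c[:2]); return (np.array([cx,cy])+f*th*n).round(1)
print("cam",-s["R"].T@s["t"],"tinB top expected",proj([.534,-.037,.085]),"edge",proj([.534,-.0085,.085]),proj([.534+.0285,-.037,.085]))
E
```

```text
time: 2.3
tool_pos: [0.5301, -0.0308, 0.2042]
ee_rot: [3.139, -0.002, -2.709]
wrist_force: [0.2, 0.1, 0.4]
width: 0.0939
finger_force: 0.0
t 2.3 pos [ 0.5301 -0.0308  0.2042] rpy [ 1.799e+02 -1.000e-01 -1.552e+02] w 0.0939 ff 0.0 wf [0.19 0.09 0.42]
shift now [-0.001  -0.0073  0.0041] turn [ 0.1 -0.1 -0.2] shift after turn [-0.001  -0.0073  0.0042]
cam [ 0.46497691 -0.06002879  0.38371711] tinB top expected [312.7 194.4] edge [338.5 206.1] [301.1 219.2]
```

View pics/w1.png

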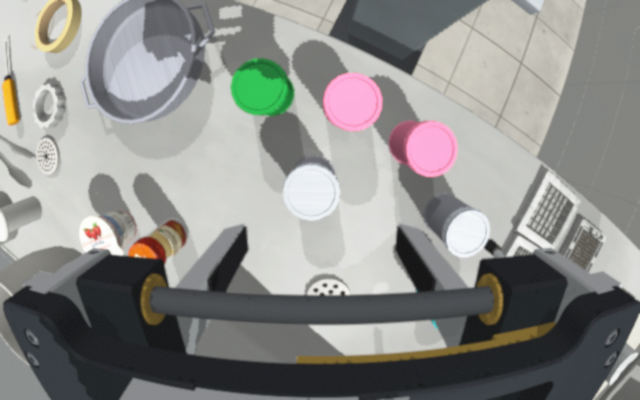

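The wrist view shows tin B's lid at about (311,190), against an expected (312.7,194.4). The fingers straddle it with no neighbour in the way. Tin A is at (466,231). I'll refine both from this view.

```bash
cat >> h.py <<'E'
def wray(s,u,v,h):
    p=np.array([u-s["cx"],v-s["cy"]]); r=np.hypot(*p); th=r/s["fx"]
    d=s["R"].T@np.array([*(p/r*np.sin(th)),np.cos(th)]); o=-s["R"].T@s["t"]; return o+d*(h-o[2])/d[2]
def lid(s,u,v,h=.085,w=34):
    hsv=cv2.cvtColor(s["color"],cv2.COLOR_RGB2HSV)
    m=((hsv[...,2]>195)).astype(np.uint8); win=np.zeros_like(m); win[v-w:v+w,u-w:u+w]=1
    m=cv2.morphologyEx(m&win,cv2.MORPH_OPEN,np.ones((5,5),np.uint8))
    c=max(cv2.findContours(m,0,1)[0],key=cv2.contourArea); e=cv2.fitEllipse(cv2.convexHull(c))
    pts3=np.array([wray(s,*q[0],h)[:2] for q in cv2.convexHull(c)],np.float32)
    (cc,r)=cv2.minEnclosingCircle(pts3); return e,wray(s,*e[0],h).round(4),np.round(cc,4),r
E
python3 - <<'E'
from h import *
s=pickle.load(open("pics/w1.pkl","rb")); print(s["color"][190,311],s["color"][231,466],s["color"][190,260])
for p in ((311,190),(466,231)): print(lid(s,*p))
E
```

```text
[238 242 245] [244 247 249] [207 208 204]
(((319.795166015625, 196.16636657714844), (71.93901062011719, 100.80284118652344), 56.42012405395508), array([ 0.5326, -0.0298,  0.085 ]), array([ 0.5318, -0.0409]), 0.04814334586262703)
(((475.3275146484375, 227.14671325683594), (52.11289978027344, 80.3650894165039), 24.055131912231445), array([0.4918, 0.143 , 0.085 ]), array([0.4931, 0.1483]), 0.044445279985666275)
```

Table brightness is leaking into the mask, so I'll raise the threshold.

```bash
sed -i 's/>195/>222/' h.py; python3 - <<'E'
from h import *
s=pickle.load(open("pics/w1.pkl","rb"))
for p in ((311,190),(466,231)): print(lid(s,*p))
E
```

```text
(((311.0846862792969, 192.53717041015625), (54.4256706237793, 56.65504837036133), 86.28117370605469), array([ 0.5329, -0.0392,  0.085 ]), array([ 0.5335, -0.0389]), 0.028546130284667015)
(((467.85107421875, 233.74935913085938), (39.756893157958984, 49.77507400512695), 33.54829788208008), array([0.5022, 0.1384, 0.085 ]), array([0.5025, 0.1394]), 0.028485199436545372)
```

Both lids measure 57 mm, matching the description. B is at (0.533,-0.039) and A at (0.5025,0.139). I'll centre on B, go down and grip.

```bash
python3 nxt.py 0.533 -0.038 0.028 115
python3 -m crank '[[0,[0.001,-0.008,0],[0,0,0]],[0,[0,0,0],[0,0,0]],[0,[0,0,0.044],[0,0,0]],[0,[0,0,0.044],[0,0,0]],[0,[0,0,0.044],[0,0,0]],[0,[0,0,0.025],[0,0,0]],[0,[0,0,0.015],[0,0,0]],[0,[0,0,0],[0,0,0]]]'
python3 nxt.py 0.533 -0.038 0.028 115
```

```text
t 2.35 pos [ 0.5297 -0.0302  0.2048] rpy [ 1.799e+02 -1.000e-01 -1.551e+02] w 0.0941 ff 0.0 wf [ 0.19 -0.51  0.32]
shift now [ 1.000e-04 -8.800e-03  1.768e-01] turn [ 0.1 -0.1 -0.1] shift after turn [ 0.0003 -0.0085  0.1768]
time: 3.15
tool_pos: [0.5302, -0.0372, 0.031]
ee_rot: [3.138, -0.004, -2.707]
wrist_force: [0.5, -0.9, -0.0]
width: 0.0945
finger_force: 0.0
t 3.15 pos [ 0.5302 -0.0372  0.031 ] rpy [ 179.8   -0.3 -155.1] w 0.0945 ff 0.0 wf [ 0.49 -0.88 -0.01]
shift now [-0.0022 -0.002   0.003 ] turn [ 0.2 -0.3 -0.1] shift after turn [-0.0022 -0.002   0.003 ]
```

```bash
python3 -m crank '[[0.2,[-0.001,-0.001,0],[0,0,0]],[0.3,[0,0,0],[0,0,0]],[0.4,[0,0,0],[0,0,0]],[0.5,[0,0,0],[0,0,0]],[0.7,[0,0,0],[0,0,0]],[1,[0,0,0],[0,0,0]],[1,[0,0,0],[0,0,0]],[1,[0,0,0],[0,0,0]]]'
python3 -m crank '[[1,[0,0,-0.005],[0,0,0]],[1,[0,0,-0.015],[0,0,0]],[1,[0,0,-0.015],[0,0,0]],[1,[0,0,-0.01],[0,0,0]],[1,[0,0,0],[0,0,0]],[1,[0,0,0],[0,0,0]],[1,[0,0,0],[0,0,0]],[1,[0,0,0],[0,0,0]]]'
```

```text
time: 3.95
tool_pos: [0.5346, -0.0389, 0.0341]
ee_rot: [-3.141, 0.001, -2.708]
wrist_force: [-1.1, -0.7, 3.2]
width: 0.0564
finger_force: 30.0
time: 4.75
tool_pos: [0.5334, -0.0385, 0.0774]
ee_rot: [3.14, -0.002, -2.708]
wrist_force: [0.2, -0.7, -1.3]
width: 0.0561
finger_force: 30.0
```

Light: about 1.3 N, where the heavy one would read 4.2 to 5.2 N. I'll set it back down.

```bash
python3 -m crank '[[1,[0,0,0],[0,0,0]],[1,[0,0,0.015],[0,0,0]],[1,[0,0,0.015],[0,0,0]],[1,[0,0,0.008],[0,0,0]],[1,[0,0,0.004],[0,0,0]],[1,[0,0,0.001],[0,0,0]],[1,[0,0,0],[0,0,0]],[1,[0,0,0],[0,0,0]]]'
python3 nxt.py 0.533 -0.038 0.031 115
```

```text
time: 5.55
tool_pos: [0.5347, -0.0387, 0.0363]
ee_rot: [-3.141, 0.001, -2.708]
wrist_force: [0.9, 0.5, -1.7]
width: 0.056
finger_force: 30.0
t 5.55 pos [ 0.5347 -0.0387  0.0363] rpy [-1.800e+02  1.000e-01 -1.551e+02] w 0.056 ff 30.0 wf [ 0.92  0.5  -1.71]
shift now [0.0012 0.0014 0.0052] turn [-0.   0.1 -0.1] shift after turn [0.0012 0.0014 0.0053]
```

```bash
python3 -m crank '[[1,[0,0,0.001],[0,0,0]],[1,[0,0,0],[0,0,0]],[1,[0,0,0],[0,0,0]]]'; python3 -m crank '[[1,[0,0,0.001],[0,0,0]],[1,[0,0,0],[0,0,0]],[1,[0,0,0],[0,0,0]]]'
```

```text
time: 5.85
tool_pos: [0.5342, -0.0387, 0.0347]
ee_rot: [-3.141, 0.0, -2.708]
wrist_force: [-0.3, -0.4, -1.6]
width: 0.0563
finger_force: 30.0
time: 6.15
tool_pos: [0.5344, -0.0387, 0.0341]
ee_rot: [-3.141, 0.001, -2.708]
wrist_force: [-0.7, -0.5, 2.2]
width: 0.056
finger_force: 30.0
```

Contact, force now +2.2 N. I'll open, back off upward and move to tin A.

```bash
python3 -m crank '[[0.8,[0,0,0],[0,0,0]],[0.4,[0,0,0],[0,0,0]],[0.2,[0,0,0],[0,0,0]],[0,[0,0,0],[0,0,0]],[0,[0,0,0],[0,0,0]],[0,[0,0,0],[0,0,0]],[0,[0,0,0],[0,0,0]],[0,[0,0,0],[0,0,0]]]'
python3 -m crank '[[0,[0,0,-0.02],[0,0,0]],[0,[0,0,-0.04],[0,0,0]],[0,[0,0,-0.05],[0,0,0]],[0,[0,0,-0.05],[0,0,0]],[0,[0,0,0],[0,0,-7.5]],[0,[0,0,0],[0,0,-7.5]],[0,[0,0,0],[0,0,0]]]'
python3 nxt.py 0.5025 0.139 0.2 130
```

```text
time: 6.95
tool_pos: [0.5341, -0.0386, 0.0333]
ee_rot: [3.141, -0.0, -2.708]
wrist_force: [-1.0, 0.7, -0.6]
width: 0.0938
finger_force: 0.0
time: 7.65
tool_pos: [0.5343, -0.0387, 0.194]
ee_rot: [-3.141, 0.001, -2.446]
wrist_force: [-0.3, -0.2, -0.7]
width: 0.0941
finger_force: 0.0
t 7.65 pos [ 0.5343 -0.0387  0.194 ] rpy [-180.     0.  -140.2] w 0.0941 ff 0.0 wf [-0.28 -0.22 -0.72]
shift now [-0.0895  0.1568 -0.006 ] turn [-0.   0.  -0.2] shift after turn [-0.0899  0.1565 -0.006 ]
```

```bash
python3 -m crank '[[0,[-0.022,0.039,0],[0,0,0]],[0,[-0.022,0.039,0],[0,0,0]],[0,[-0.022,0.039,0],[0,0,0]],[0,[-0.022,0.039,0],[0,0,0]],[0,[0,0,0],[0,0,0]],[0,[0,0,0],[0,0,0]]]'
python3 nxt.py 0.5025 0.139 0.031 130
python3 - <<'E'
from h import *
from bench import vision
s=vision.snapshot("wrist"); cv2.imwrite("pics/w2.png",s["color"][:,:,::-1]); pickle.dump(s,open("pics/w2.pkl","wb"))
print(lid(s,311,192))
E
```

```text
time: 8.25
tool_pos: [0.5012, 0.1381, 0.193]
ee_rot: [-3.141, -0.001, -2.445]
wrist_force: [-0.3, -0.2, 0.1]
width: 0.0937
finger_force: 0.0
t 8.25 pos [0.5012 0.1381 0.193 ] rpy [-1.800e+02 -1.000e-01 -1.401e+02] w 0.0937 ff 0.0 wf [-0.27 -0.17  0.07]
shift now [-1.70e-03 -1.00e-04  1.62e-01] turn [-0.  -0.1 -0.1] shift after turn [-1.50e-03 -1.00e-04  1.62e-01]
(((319.0035705566406, 195.107177734375), (51.07244110107422, 56.595733642578125), 55.52404022216797), array([0.5016, 0.1367, 0.085 ]), array([0.5021, 0.1385]), 0.0277121402323246)
```

View pics/w2.png

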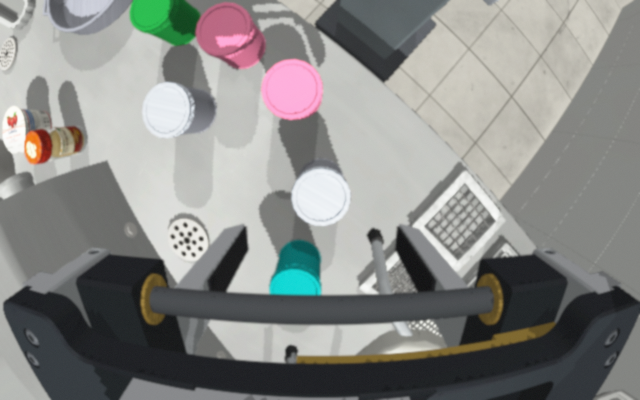

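Tin A is centred between the open fingers at (321,195). The light tin stands at (170,109). The stand's foot at (375,237), roughly (0.51,0.215), is about 5 cm clear of the finger. Going down to grip.

```bash
python3 -m crank '[[0,[-0.001,0,0.02],[0,0,0]],[0,[0,0,0.044],[0,0,0]],[0,[0,0,0.044],[0,0,0]],[0,[0,0,0.035],[0,0,0]],[0,[0,0,0.017],[0,0,0]],[0,[0,0,0],[0,0,0]],[0,[0,0,0],[0,0,0]]]'
python3 nxt.py 0.502 0.1385 0.031 130
python3 -m crank '[[0.2,[0,0,0],[0,0,0]],[0.3,[0,0,0],[0,0,0]],[0.4,[0,0,0],[0,0,0]],[0.5,[0,0,0],[0,0,0]],[0.7,[0,0,0],[0,0,0]],[1,[0,0,0],[0,0,0]],[1,[0,0,0],[0,0,0]],[1,[0,0,0],[0,0,0]]]'
python3 -m crank '[[1,[0,0,-0.005],[0,0,0]],[1,[0,0,-0.015],[0,0,0]],[1,[0,0,-0.015],[0,0,0]],[1,[0,0,-0.01],[0,0,0]],[1,[0,0,0],[0,0,0]],[1,[0,0,0],[0,0,0]],[1,[0,0,0],[0,0,0]],[1,[0,0,0],[0,0,0]]]'
```

```text
time: 9.0
tool_pos: [0.503, 0.1369, 0.0338]
ee_rot: [-3.141, -0.0, -2.449]
wrist_force: [0.4, 0.1, 0.1]
width: 0.0938
finger_force: 0.0
t 9.0 pos [0.503  0.1369 0.0338] rpy [-180.    -0.  -140.3] w 0.0938 ff 0.0 wf [0.42 0.1  0.12]
shift now [-0.0002  0.0019  0.0028] turn [-0.  -0.  -0.3] shift after turn [-0.0002  0.0019  0.0028]
time: 9.8
tool_pos: [0.5027, 0.1382, 0.0338]
ee_rot: [-3.141, 0.0, -2.446]
wrist_force: [0.1, -1.1, 2.2]
width: 0.0561
finger_force: 30.0
time: 10.6
tool_pos: [0.5017, 0.138, 0.0774]
ee_rot: [3.14, -0.002, -2.446]
wrist_force: [-0.8, 0.5, -3.9]
width: 0.0561
finger_force: 30.0
```

Heavy: about 4 to 5 N. I'll lift it clear of the neighbours and then carry it to the dish.

```bash
python3 -m crank '[[1,[0,0,-0.015],[0,0,0]],[1,[0,0,-0.025],[0,0,0]],[1,[0,0,-0.025],[0,0,0]],[1,[0,0,-0.02],[0,0,0]],[1,[0,0,-0.005],[0,0,0]],[1,[0,0,0],[0,0,0]]]'
python3 nxt.py 0.476 -0.305 0.165 130
```

```text
time: 11.2
tool_pos: [0.5028, 0.1382, 0.1688]
ee_rot: [-3.141, 0.001, -2.446]
wrist_force: [0.5, 0.4, -5.2]
width: 0.0561
finger_force: 30.0
t 11.2 pos [0.5028 0.1382 0.1688] rpy [-1.800e+02  1.000e-01 -1.401e+02] w 0.0561 ff 30.0 wf [ 0.49  0.36 -5.23]
shift now [ 0.3046 -0.323   0.0036] turn [-0.   0.1 -0.1] shift after turn [ 0.3054 -0.3223  0.0038]
```

Keeping this yaw would push joint 6 past its range over the dish, so I'll turn back 36° first.

```bash
python3 -m crank '[[1,[0,0,0],[0,0,3]],[1,[0,0,0],[0,0,5]],[1,[0,0,0],[0,0,7]],[1,[0,0,0],[0,0,7]],[1,[0,0,0],[0,0,6]],[1,[0,0,0],[0,0,5]],[1,[0,0,0],[0,0,3]],[1,[0,0,0],[0,0,0]]]'
python3 nxt.py 0.476 -0.305 0.168 94
```

```text
time: 12.0
tool_pos: [0.5014, 0.138, 0.1662]
ee_rot: [-3.141, -0.004, -3.074]
wrist_force: [-0.1, 0.5, -4.6]
width: 0.0564
finger_force: 30.0
t 12.0 pos [0.5014 0.138  0.1662] rpy [-180.    -0.2 -176.1] w 0.0564 ff 30.0 wf [-0.1   0.48 -4.63]
shift now [ 0.0552 -0.4402 -0.0015] turn [-0.  -0.2 -0.1] shift after turn [ 0.0562 -0.4401 -0.0018]
```

```bash
python3 -m crank '[[1,[0.001,-0.01,0],[0,0,0]],[1,[0.003,-0.02,0],[0,0,0]],[1,[0.004,-0.03,0],[0,0,0]],[1,[0.005,-0.035,0],[0,0,0]],[1,[0.005,-0.035,0],[0,0,0]],[1,[0.005,-0.035,0],[0,0,0]],[1,[0.005,-0.035,0],[0,0,0]],[1,[0.005,-0.035,0],[0,0,0]]]'
python3 -m crank '[[1,[0.005,-0.035,0],[0,0,0]],[1,[0.005,-0.035,0],[0,0,0]],[1,[0.004,-0.035,0],[0,0,0]],[1,[0.004,-0.035,0],[0,0,0]],[1,[0.003,-0.03,0],[0,0,0]],[1,[0.001,-0.02,0],[0,0,0]],[1,[0.001,-0.012,0],[0,0,0]],[1,[0,0,0],[0,0,0]]]'
python3 nxt.py 0.476 -0.305 0.134 94
python3 - <<'E'
from h import *
from bench import vision
a=[]
for n in ("top","side"):
    s=vision.snapshot(n); pickle.dump(s,open(f"pics/{n}1.pkl","wb")); a.append(s["color"][90:340,:,::-1])
cv2.imwrite("pics/both1.png",np.vstack(a))
E
```

```text
time: 12.8
tool_pos: [0.4844, -0.1005, 0.1679]
ee_rot: [-3.142, -0.001, -3.074]
wrist_force: [1.2, -0.2, -4.6]
width: 0.0565
finger_force: 30.0
time: 13.6
tool_pos: [0.4756, -0.3026, 0.1679]
ee_rot: [3.141, -0.001, -3.076]
wrist_force: [0.1, -1.0, -4.2]
width: 0.056
finger_force: 30.0
t 13.6 pos [ 0.4756 -0.3026  0.1679] rpy [ 180.    -0.  -176.2] w 0.056 ff 30.0 wf [ 0.13 -0.96 -4.21]
shift now [-0.0002 -0.0024  0.0339] turn [ 0.  -0.  -0.2] shift after turn [-0.0002 -0.0024  0.0339]
```

View pics/both1.png

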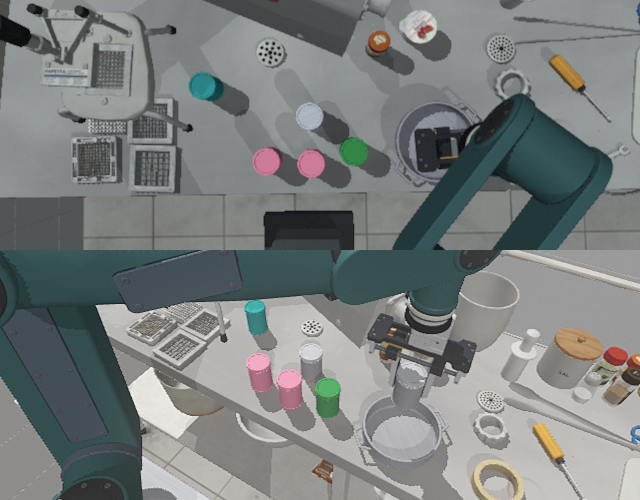

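The light tin stands at its old place: (309,206) in full-frame top pixels, which is (309,116) in the crop. The dish and bystanders haven't moved, and the heavy tin hangs upright over the dish. I'll lower it 35 mm and let it settle.

```bash
python3 -m crank '[[1,[0,-0.002,0.007],[0,0,0]],[1,[0,0,0.01],[0,0,0]],[1,[0,0,0.01],[0,0,0]],[1,[0,0,0.006],[0,0,0]],[1,[0,0,0.002],[0,0,0]],[1,[0,0,0],[0,0,0]],[1,[0,0,0],[0,0,0]],[1,[0,0,0],[0,0,0]]]'
python3 -m crank '[[1,[0,0,0],[0,0,0]],[1,[0,0,0],[0,0,0]],[1,[0,0,0],[0,0,0]],[1,[0,0,0],[0,0,0]],[1,[0,0,0],[0,0,0]]]'
python3 - <<'E'
from bench import robot
print(robot.close_job())
E
```

```text
time: 14.5
tool_pos: [0.4764, -0.3039, 0.1341]
ee_rot: [-3.141, 0.001, -3.074]
wrist_force: [0.1, 0.5, -4.0]
width: 0.0561
finger_force: 30.0
time: 15.0
tool_pos: [0.4761, -0.3036, 0.1335]
ee_rot: [3.142, 0.0, -3.074]
wrist_force: [-0.8, -0.4, -5.3]
width: 0.0563
finger_force: 30.0
the job is handed in; nothing more can be done
None
```

I handed the job in at about 15 s with the heavier tin held upright over the middle of the dish, its underside roughly 55 mm above the rim, and the lighter tin standing back where it stood; the hand-in returned no verdict.

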